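# Load the parts dryer

## Task

The jewellery dryer on the bench has been left blowing on full air with its basket empty. Press its stop key so that the full-air key pops up, lift the basket off by its handle and stand it on the rubber mat, and put every bangle and cuff from the lined tray into it there. Then stand the loaded basket squarely back on the dryer's round outlet and press the gentle-air key so that it stays down; keep the dryer stopped while the basket is off it, keep the basket upright, and leave the loupe and the ring mandrel alone.

Things in the scene. Friction and masses are not known exactly. Their poses are not given: they have to be found in the camera images.
- dryer: Bench dryer (a blower), fixed: a white housing 230 x 200 x 75 mm high with a round steel outlet collar (172 mm across) on top, and a lower grey ledge with three white keys on the side towards the robot (its own -x side). Origin on the axis of the outlet, at bench level; z up. The ledge is 45 mm high and reaches 205 mm from the outlet axis; the keys stand in a row along its own y axis, 160 mm from the outlet axis.
- outlet (a point): Centre of the top of the dryer's round outlet, 83 mm above the bench, on which the basket stands.
- key_stop (a joint): Travel of the stop key, in m: 0 up, about 0.008 latched down, 0.0105 pressed to its stop. It takes about 3 N. The three keys are interlocked: a key pressed at least 8 mm (press on to its stop) stays latched at 0.008 when let go, and the key latched before pops up. The stop key is the wide one (48 mm along the row), at the dryer's +y end of the row (left as seen from the robot).
- key_gentle (a joint): Travel of the gentle-air key, in m, the same as for the stop key. It is the middle key, 30 mm along the row. A key pressed less than 7 mm springs back up, and may let the latched one pop up, so that none is down.
- key_full (a joint): Travel of the full-air key, in m, the same as for the stop key. It is the key at the dryer's -y end of the row, 30 mm along the row; it is latched down at the start.
- key_stop_top (a point): Centre of the top face of the stop key, moving with it: 59 mm above the bench when up, 51 mm when latched. All keys are 34 mm across the row; neighbours are 6 to 7 mm apart.
- key_gentle_top (a point): Centre of the top face of the gentle-air key, moving with it (heights as for the stop key).
- key_full_top (a point): Centre of the top face of the full-air key, moving with it (heights as for the stop key).
- basket: Round steel wire basket, 202 mm across and 60 mm high at the rim, 0.4 kg, with a perforated floor 3 mm thick (inside 190 mm across) and an arched handle over its middle. Origin at the centre of its underside; z up. The handle lies along the basket's own y axis; the space on either side of it (own +x and -x) is open above. The basket stands on the dryer's outlet at the start. Pieces cannot pass between the wires of its wall.
- basket_grip (a point): Middle of the basket's black handle grip, a straight level bar 116 mm long (along the basket's y), 16 mm wide and 18 mm high, whose centre is 113 mm above the basket's underside; flat strips slope down from its ends to the rim. The basket hangs level from it.
- mat: Black rubber mat 230 x 230 x 4 mm, fixed on the bench to one side of the dryer. Origin at the centre of its underside.
- tray: Black tray with a white lining, fixed on the bench to the other side of the dryer. Outside 270 mm (own x) x 215 mm (own y), walls 20 mm high and 6 mm thick, lined floor 8 mm above the bench. Origin at the centre of its underside.
- bangle_a: Closed round bangle: a ring 74 mm outside, 58 mm inside (band 8 mm thick radially) and 14 mm high, lying flat, 50 to 100 g. Origin at the centre of its underside (the middle of the ring), z up along its axis. It lies in the lined tray at the start, and is absent in some runs.
- bangle_b: Second closed bangle, the same size as the first. It lies in the lined tray at the start, and is absent in some runs.
- cuff_a: Open cuff: a C-shaped band 74 mm outside, 58 mm inside (8 mm thick radially) and 22 mm high, lying flat, 55 to 115 g. Origin at the centre of the circle, at its underside, z up along its axis; the opening, 1 rad of the circle, is centred on its own +x direction. It lies in the lined tray at the start, and is absent in some runs.
- cuff_b: Second open cuff, the same size as the first. It lies in the lined tray at the start, and is absent in some runs.
- loupe: Folding loupe, a black barrel 36 mm across with a steel cover swung out, about 90 mm long, on the far part of the bench. Not to be disturbed.
- mandrel: Tapered steel ring mandrel with a wooden handle, 300 mm long and 29 mm high, lying on the far part of the bench. Not to be disturbed.

How it is judged (in metres and radians):
On the way, in this order (a step that is already met when the one before it is completed fails the run):
1. the stop key is latched down and the full-air key has popped up (value of joint key_stop above 0.0065 m and value of joint each of key_gentle, key_full below 0.002 m), for 0.2 s.
2. the basket stands on the mat, upright and let go, with the dryer stopped (all of step 1 and horizontal distance between basket and mat below 0.07 m and height (world z) of basket below 0.01 m and angle between basket's own z axis and vertical below 0.08 rad and contact force between the fingers and basket below 0.3 N), for 0.3 s.
3. all the pieces are in the basket, which stands on the mat (horizontal distance between basket and mat below 0.07 m and height (world z) of basket below 0.01 m and angle between basket's own z axis and vertical below 0.08 rad and contact force between the fingers and basket below 0.3 N and horizontal distance between each of bangle_a, bangle_b, cuff_a, cuff_b and basket below 0.08 m and z of bangle_a in the frame of basket between -0.005 and 0.065 m and z of bangle_b in the frame of basket between -0.005 and 0.065 m and z of cuff_a in the frame of basket between -0.005 and 0.065 m and z of cuff_b in the frame of basket between -0.005 and 0.065 m), for 0.3 s.
4. the basket, with all the pieces in it, stands on the outlet, upright and let go, with the dryer still stopped (all of step 1 and horizontal distance between basket and outlet below 0.025 m and height (world z) of basket between 0.078 and 0.09 m and angle between basket's own z axis and vertical below 0.06 rad and contact force between the fingers and basket below 0.3 N and horizontal distance between each of bangle_a, bangle_b, cuff_a, cuff_b and basket below 0.08 m and z of bangle_a in the frame of basket between -0.005 and 0.065 m and z of bangle_b in the frame of basket between -0.005 and 0.065 m and z of cuff_a in the frame of basket between -0.005 and 0.065 m and z of cuff_b in the frame of basket between -0.005 and 0.065 m), for 0.3 s.
5. the gentle-air key is down and the stop key has popped up (value of joint each of key_stop, key_full below 0.002 m and value of joint key_gentle above 0.0065 m), for 0.2 s.
At the end, for the whole second after the job is handed in: Gentle-air key down (over 6.5 mm), the other keys up (under 2 mm); basket at rest on the outlet, upright within 0.06 rad, within 25 mm of its centre; every piece from the tray inside the basket (origin within 80 mm of its axis, below the rim) (all of step 5 and horizontal distance between basket and outlet below 0.025 m and height (world z) of basket between 0.078 and 0.09 m and angle between basket's own z axis and vertical below 0.06 rad and contact force between the fingers and basket below 0.3 N and linear speed of basket below 0.02 m/s and horizontal distance between each of bangle_a, bangle_b, cuff_a, cuff_b and basket below 0.08 m and z of bangle_a in the frame of basket between -0.005 and 0.065 m and z of bangle_b in the frame of basket between -0.005 and 0.065 m and z of cuff_a in the frame of basket between -0.005 and 0.065 m and z of cuff_b in the frame of basket between -0.005 and 0.065 m); the robot touches nothing.
It fails at once if the dryer runs (full-air or gentle-air key down) while the basket is off its outlet (horizontal distance between basket and outlet above 0.06 m and value of joint any of key_full, key_gentle above 0.0065 m).
It fails at once if the basket is tipped (angle between basket's own z axis and vertical above 0.6 rad).
It fails at once if the loupe is disturbed (moved more than 30 mm) (distance of loupe from where it was at the start of the episode above 0.03 m).
It fails at once if the mandrel is disturbed (moved more than 30 mm) (distance of mandrel from where it was at the start of the episode above 0.03 m).
Of bangle_a, bangle_b, cuff_a, cuff_b only 2 to 4 are there at a start; the rules pass over those that are not, and their reading is None.
At some moment in a run one of bangle_a, bangle_b, cuff_a, cuff_b may be knocked a few centimetres aside while the robot is not near it.
It also fails if it takes over 210 s, if anything falls off the work surface, if the arm or the gripper's body presses on something with over 40 N, if the wrist force passes 120 N, or if a joint passes its speed limit or range.

## Robot

A 6-joint arm with a two-finger parallel gripper is mounted at the origin on the work surface. World frame = base frame: x ahead of the robot, y to its left, z up, the work surface at z = 0. Lengths are in mm, angles in rad, forces in N, time in s.
With the tool pointing down it reaches from about 325 to 900 mm from the base axis. Payload 6.1 kg.
Tool frame: the origin (TCP) lies midway between the tips of the shut fingers; the grasp point (between the pads) lies 19 mm behind it; z points along the fingers, y is the line along which they close (so a half turn about z gives the same grasp; the last joint's range is limited). The gripper opens to 85 mm and grips with 20 to 120 N. Pads are 22 mm wide; open, the fingers measure 114 mm over their backs; the gripper's body (76 mm by 85 mm) begins 54 mm behind the grasp point. The pads swing forward as they close: fully open they stand 13 mm farther back than shut.
Start: joints at [-0.126, 0.22, 1.526, -0, 1.395, -0.126], TCP at [624.993, -0.003, 231.3] pointing down, gripper open.
Joint ranges: [-2.98, 2.98], [-0.91, 2.08], [0.09, 2.57], [-1.24, 4.39], [0.2, 2.65], [-2.68, 2.68]. Speed limits (rad/s): [2.57, 2.57, 3.01, 3.14, 3.14, 3.14].

## Interface

Orientations are given as [roll, pitch, yaw] about the fixed x, y, z axes, in that order (R = Rz(yaw) Ry(pitch) Rx(roll)).
In Python, from cell import robot gives the robot as it stands. Calls block until the motion is done:
- robot.reach(position, orientation): joint-space move of the TCP to a pose.
- robot.movel(position, speed=150, rotation=None, contact_N=None): straight line of the TCP; rotation=None keeps the orientation; speed is the mean speed in mm/s. With contact_N (N) it stops when the force on the tool has changed by that much, and returns True; else False.
- robot.movej(angles): joint-space move.
- robot.open_gripper() and robot.grab(grasp_force=None): open the fingers fully, or close them until they stop; grasp_force is the grip in N (None keeps the last).
- robot.hold(seconds).
- robot.inverse_kinematics(position, orientation): joint angles nearest the present ones, or None.
- robot.read_camera(name): name is "scene" or "side" or "wrist"; returns a dict with "img" (384x512x3 uint8, blue, green, red), "intrinsics" (3x3 intrinsics, pixels), "k1" (the pictures are not rectified: a ray, as slopes to the right and down, at radius r is drawn at 1 + k1 r^2 times it, then the intrinsics apply), "position" and "rotation" of the camera in the world; the wrist camera has in their place "mount" (4x4, takes a point from camera to tool coordinates, whose origin is the TCP and whose axes are the flange's). Camera axes: x right, y up, looking along -z (the intrinsics and any distortion apply to the point x, -y, -z); pixel columns grow to the right and rows downward; lengths in mm; the calibration is good to about 2 mm. A picture is of the moment at which its call begins: read the wrist's pose just before it. There is no depth.
A pose or a line that the arm cannot do raises robot.Unreachable and nothing moves.
- robot.job_done(): hands the job in; it is judged then, once.
Readings, each from a call of its own:
- robot.get_time(): time.
- robot.get_qpos(): joint angles.
- robot.get_qvel(): joint speeds.
- robot.get_effort(): joint torques, N m.
- robot.get_eef_pos(): TCP position.
- robot.get_ee_rot(): TCP orientation.
- robot.get_wrist_force(): force on the tool from outside, world axes, zero at the start.
- robot.get_wrist_torque(): the same for the moment, N m.
- robot.get_opening(): finger opening in mm.
- robot.get_grasp_force(): force on a finger pad.
Only numpy, scipy, OpenCV 4.12 (cv2) and the standard library are available. Lean on these libraries where they do the work, as an engineer would, in place of code of your own. Each camera call takes 0.05 s, during which the arm holds its last target. There are 200 camera calls.

## Working session

There is one attempt and no reset: what is moved stays moved. The work goes in short steps, each a Python script; the robot and the scene stay as the last script left them, time stands still between calls to the robot, and variables do not carry over. Pictures are saved under pics/ and viewed, at most 14 in all, crops included, and the job is handed in when it is done.

```bash
ls; mkdir -p pics
cat > h.py <<'E'
import numpy as np, cv2
from scipy.spatial.transform import Rotation as R
from cell import robot
def cam(name):
    p=robot.get_eef_pos(); e=robot.get_ee_rot()
    c=robot.read_camera(name)
    if name=="wrist":
        T=np.eye(4); T[:3,:3]=R.from_euler('xyz',e).as_matrix(); T[:3,3]=p
        M=T@np.array(c["mount"]); c["position"]=M[:3,3]; c["rotation"]=M[:3,:3]
    c["position"]=np.array(c["position"]); c["rotation"]=np.array(c["rotation"])
    return c
def ray(c,uv,z):
    """pixels -> points on plane z"""
    K=np.array(c["intrinsics"]); uv=np.asarray(uv,float).reshape(-1,1,2)
    n=cv2.undistortPoints(uv,K,np.array([c["k1"],0,0,0,0.])).reshape(-1,2)
    d=np.c_[n[:,0],-n[:,1],-np.ones(len(n))]@c["rotation"].T
    o=c["position"]; return o+d*((z-o[2])/d[:,2])[:,None]
def proj(c,P):
    q=(np.atleast_2d(P)-c["position"])@c["rotation"]
    q=q*[1,-1,-1]
    return cv2.projectPoints(q,np.zeros(3),np.zeros(3),np.array(c["intrinsics"]),np.array([c["k1"],0,0,0,0.]))[0].reshape(-1,2)
E
python3 - <<'E'
from h import *
print(robot.get_eef_pos(),robot.get_ee_rot(),robot.get_time())
a=[]
for n in("scene","side","wrist"):
    c=cam(n);cv2.imwrite(f"pics/{n}0.png",c["img"]);print(n,c["position"],c["rotation"].round(3).tolist(),c["intrinsics"],c["k1"])
E
```

```text
pics
[6.24407320e+02 7.32475060e-02 2.30213833e+02] [-3.13969685e+00 -2.28508539e-04  1.57081208e+00] 0.0
scene [1252.81609023 -586.86372165  794.74636147] [0.923, -0.02, 0.867] [[433.71033488   0.         247.8053149 ]
 [  0.         433.71033488 177.71703787]
 [  0.           0.           1.        ]] -0.13527047963322514
side [ 490.8166876   891.23192211 1128.97825381] [0.728, -0.007, -3.045] [[415.32208224   0.         249.7772396 ]
 [  0.         415.32208224 187.04573968]
 [  0.           0.           1.        ]] -0.06694958907375331
wrist [625.14343422  77.00248616 374.22606427] [[1.0, 0.0, 0.002], [-0.001, 0.953, 0.303], [-0.001, -0.303, 0.953]] [[319.08443925   0.         255.65793165]
 [  0.         319.08443925 189.00047047]
 [  0.           0.           1.        ]] -0.06921170028524565
```

```bash
sed -i 's|    c\["position"\]=np.array(c\["position"\]); .*|    c["position"]=np.array(c["position"]); r=np.array(c["rotation"]); c["rotation"]=r if r.ndim==2 else R.from_euler("xyz",r).as_matrix()|' h.py
```

```text
(no output)
```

View pics/scene0.png

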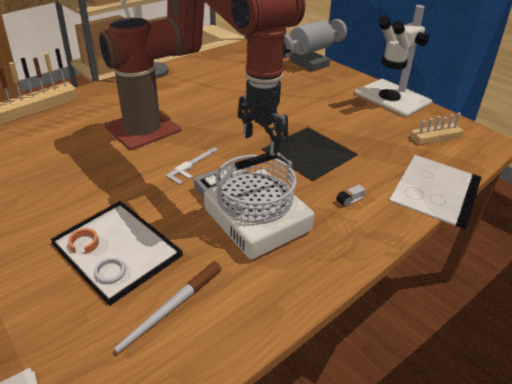

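View pics/side0.png

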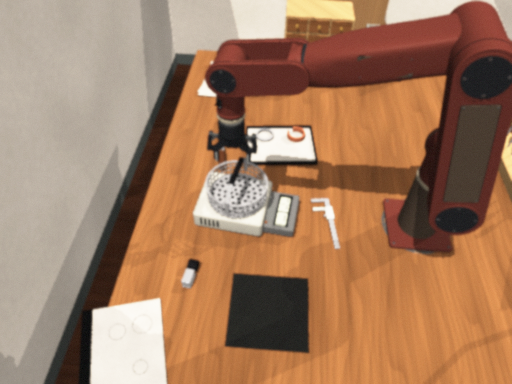

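The scene shows an orange cuff (83,240) and a silver bangle (110,270) in the tray, with the basket on the dryer (255,190). The side view shows the mat (268,313), the keys (283,211) and the tray (283,145). Only two pieces are present.

Run:
```python
from h import *
s=cv2.imread("pics/side0.png"); c=robot.read_camera("side"); c=cam("side"); d=cam("scene")
g=c["img"].max(2)
def big(m,roi):
    x0,y0,x1,y1=roi; M=np.zeros_like(m); M[y0:y1,x0:x1]=m[y0:y1,x0:x1]
    k=max(cv2.findContours(M,cv2.RETR_EXTERNAL,cv2.CHAIN_APPROX_NONE)[0],key=cv2.contourArea); return k
def rect(P):
    (x,y),wh,a=cv2.minAreaRect(P[:,:2].astype(np.float32)); return np.round([x,y,*wh,a],1)
k=big((g<60).astype(np.uint8),(215,262,325,365)); print("mat",rect(ray(c,k,4)))
hs=cv2.cvtColor(c["img"],cv2.COLOR_BGR2HSV)
w=((hs[...,1]<70)&(hs[...,2]>140)).astype(np.uint8)
k=big(w,(270,190,300,240)); print("keys",rect(ray(c,k,57)))
# scene: tray
k=big(((d["img"].max(2)<60)|0).astype(np.uint8),(40,195,190,305)); print("tray",rect(ray(d,k,15)))
hd=cv2.cvtColor(d["img"],cv2.COLOR_BGR2HSV)
k=big(((hd[...,1]>150)&(hd[...,0]<20)).astype(np.uint8),(62,222,105,262)); print("cuff",rect(ray(d,k,19)))
print("bangle",ray(d,[[110,271]],15))
print("rim c side", ray(c,[[239,189]],143), "scene",ray(d,[[256,187]],143))
```

```text
mat [479.8 361.  222.4 221.2   0.9]
keys [458.2  30.8 150.1  86.4  82.9]
tray [ 485.1 -347.3  281.9  220.4    6.8]
cuff [ 418.3 -397.9   79.8   65.8   25.3]
bangle [[ 550.48338736 -393.02133129   15.        ]]
rim c side [[602.06694143  26.8025981  143.        ]] scene [[645.03279174 -27.63163279 143.        ]]
```

View pics/wrist0.png

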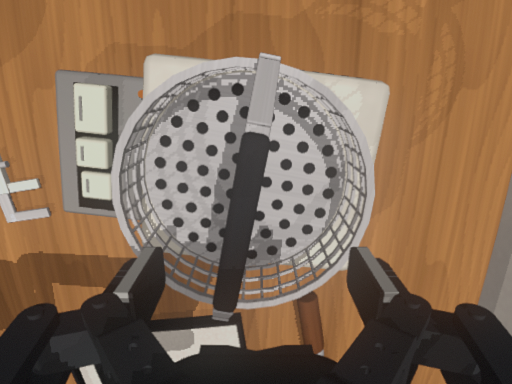

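The wrist view shows the stop key at (94,108), gentle at (95,153) and full (latched) at (98,186). The black grip runs from (255,135) to (227,308).

Run:
```python
from h import *
c=cam("wrist")
print("stop",ray(c,[[93.5,108]],59)); print("gentle",ray(c,[[95,153]],59)); print("full",ray(c,[[98,186]],51))
P=ray(c,[[256,135],[227,308]],205); print(P,P.mean(0)); v=P[0]-P[1]; print(np.hypot(*v[:2]),np.degrees(np.arctan2(v[1],v[0])))
P=ray(c,[[146,55],[388,85]],75); v=P[1]-P[0];print(P,np.degrees(np.arctan2(v[1],v[0])))
v=ray(c,[[93.5,108]],59)-ray(c,[[98,186]],51);v=v[0];print(np.degrees(np.arctan2(v[1],v[0])))
# rim: ellipse extremes
P=ray(c,[[112,180],[375,180],[243,58],[243,306]],143);print(P)
```

```text
stop [[465.84300552  60.29838392  59.        ]]
gentle [[460.98810868  15.3925725   59.        ]]
full [[454.70973104 -22.33121297  51.        ]]
[[625.40237662  53.12587003 205.        ]
 [606.75907325 -56.9739804  205.        ]] [616.08072494  -1.92405519 205.        ]
111.66713851959685 80.38922031708357
[[527.98369071 106.49086991  75.        ]
 [745.59294832  80.95690831  75.        ]] -6.692403022321067
82.32634468487885
[[ 515.02023471   10.67590764  143.        ]
 [ 716.20409376   10.49913145  143.        ]
 [ 616.60307569   97.05434555  143.        ]
 [ 614.02348285 -103.70153208  143.        ]]
```

```bash
cat >> h.py <<'E'
PI=np.pi
def press(x,y,z0=75):
    robot.reach([x,y,130],[PI,0,PI-.12]); robot.movel([x,y,z0],100)
    t=robot.movel([x,y,44],20,contact_N=12); print("press",t,robot.get_eef_pos(),robot.get_wrist_force())
    robot.movel([x,y,130],100)
E
python3 - <<'E'
from h import *
robot.grab(20)
robot.movel([500,20,260],200)
press(460,60)
robot.reach([460,60,200],[PI,0,PI-.12])
robot.reach([560,0,330],[PI,0,PI/2])
c=cam("wrist");cv2.imwrite("pics/w1.png",c["img"])
print(robot.get_time())
E
```

```text
press True [459.97144754  60.00183092  48.46473995] [-2.22048143  0.13702987  7.70438659]
7.7083
```

View pics/w1.png

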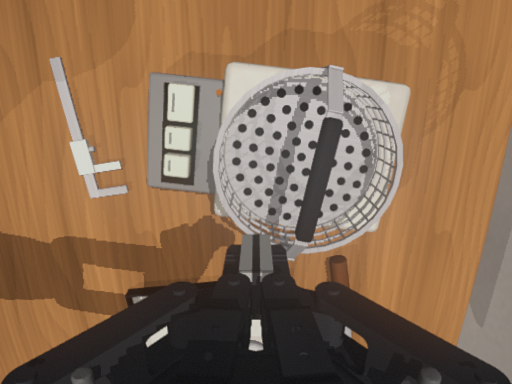

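The keys show stop (181,103) pressed, gentle (177,138) and full (176,165); the press reached the end stop at 48.5 mm. The grip centre is near (318,180). Next I lift the basket.

Run:
```python
from h import *
c=cam("wrist")
P=ray(c,[[331,118],[305,241]],205); m=P.mean(0); v=P[0]-P[1]; print(P.round(1),m,np.degrees(np.arctan2(v[1],v[0])))
gx,gy=(m[0]+616.)/2,(m[1]-2)/2; yaw=np.radians(82)
robot.open_gripper()
robot.reach([gx,gy,260],[PI,0,yaw])
print(robot.movel([gx,gy,180],60,contact_N=10))
robot.grab(60); print(robot.get_opening(),robot.get_eef_pos(),robot.get_grasp_force())
robot.movel([gx,gy,260],60); print(robot.get_wrist_force(),robot.get_wrist_torque(),robot.get_opening())
robot.movel([480,361,230],150)
robot.movel([480,361,110],80)
print(robot.movel([480,361,92],20,contact_N=3),robot.get_eef_pos(),robot.get_wrist_force())
robot.open_gripper()
robot.movel([480,361,200],80)
robot.reach([440,330,330],[PI,0,PI/2])
c=cam("wrist");cv2.imwrite("pics/w2.png",c["img"])
robot.reach([485,-420,330],[PI,0,PI/2])
c=cam("wrist");cv2.imwrite("pics/w3.png",c["img"])
print(robot.get_time())
```

```text
[[621.7  54.  205. ]
 [605.4 -58.3 205. ]] [613.51684428  -2.140967   205.        ] 81.72955842213727
False
15.017554291116195 [614.66038188  -2.05190167 180.13887027] 59.59131181240082
[ 0.06647106  0.67206471 -4.290722  ] [-0.02848003  0.02763728 -0.04428318] 15.09286115809277
True [480.09413112 360.95640966 101.11423786] [-0.55302242 -1.06338744  4.58800236]
23.0167
```

```bash
python3 -c "
import cv2,numpy as np
cv2.imwrite('pics/w23.png',cv2.resize(np.hstack([cv2.imread('pics/w2.png')[:, 50:450],cv2.imread('pics/w3.png')[:,50:450]]),(800,384)))"
```

```text
(no output)
```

View pics/w23.png

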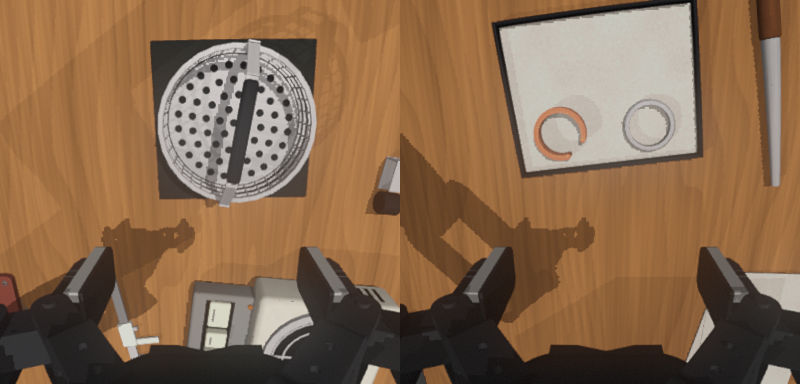

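On the mat the basket stands squarely with its handle at (245,120) in the left half. In the tray, in the right half, the cuff is at (560,133) opening to the lower right, and the bangle is at (648,125). Next I take a closer look above each piece.

```bash
cat >> h.py <<'E'
def circ(P):
    A=np.c_[2*P[:,:2],np.ones(len(P))]; s=np.linalg.lstsq(A,(P[:,:2]**2).sum(1),rcond=None)[0]
    return s[:2],np.sqrt(s[2]+s[:2]@s[:2])
def cuff(c):
    h=cv2.cvtColor(c["img"],cv2.COLOR_BGR2HSV); bl,gr,re=[c["img"][...,i].astype(int) for i in range(3)]
    m=((re-bl>60)&(h[...,1]>110)).astype(np.uint8)
    wh=((h[...,1]<60)&(h[...,2]>130)).astype(np.uint8)   # lining; keep orange near it only
    T=np.zeros_like(m); k=max(cv2.findContours(wh,cv2.RETR_EXTERNAL,cv2.CHAIN_APPROX_NONE)[0],key=cv2.contourArea)
    cv2.fillConvexPoly(T,cv2.convexHull(k),1); T=cv2.erode(T,np.ones((9,9)))
    m&=T
    k=max(cv2.findContours(m,cv2.RETR_EXTERNAL,cv2.CHAIN_APPROX_NONE)[0],key=cv2.contourArea)
    P=ray(c,k,28); ctr=None
    (x,y),r=cv2.minEnclosingCircle(P[:,:2].astype(np.float32)); o=np.array([x,y])
    a=np.sort(np.arctan2(P[:,1]-y,P[:,0]-x)); d=np.diff(np.r_[a,a[0]+2*PI]); i=d.argmax()
    return o,r,np.degrees(a[i]+d[i]/2),np.degrees(d[i])
E
python3 - <<'E'
from h import *
c=cam("wrist"); print(cuff(c)); b=ray(c,[[298,125]],20)[0]; print(b)
robot.reach([*b[:2],170],[PI,0,PI/2]); c=cam("wrist"); cv2.imwrite("pics/w4.png",c["img"])
print(proj(c,[b]))
E
```

```text
(array([ 421.67858887, -402.75027466]), 37.0696907043457, np.float64(-41.831778424677), np.float64(45.04235583720139))
[ 545.86801404 -391.76243579   20.        ]
[[254.39869757 171.27455313]]
```

View pics/w4.png

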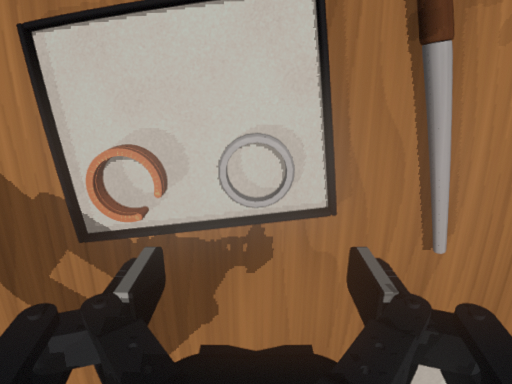

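The bangle's outer circle is centred at (256,170), on my prediction, with its near wall clear. I'll grasp it across the tray's x and place it on the basket's +x side.

```bash
cat >> h.py <<'E'
B=np.array([480,361.]); bx=np.array([np.cos(np.radians(-8)),np.sin(np.radians(-8))])
def pick(o,yaw):
    robot.open_gripper(); robot.reach([*o,120],[PI,0,yaw]); robot.movel([*o,40],120)
    print("down",robot.movel([*o,1],40,contact_N=8),robot.get_eef_pos())
    robot.grab(40); print("open",robot.get_opening(),robot.get_grasp_force())
    robot.movel([*o,230],150); print("lift",robot.get_opening(),robot.get_wrist_force())
def place(p,yaw,zr):
    robot.reach([*p,230],[PI,0,yaw]); robot.movel([*p,70],120)
    print("down",robot.movel([*p,zr],40,contact_N=6),robot.get_eef_pos(),robot.get_opening())
    robot.open_gripper(); robot.movel([*p,230],120)
E
python3 - <<'E'
from h import *
y=np.radians(-8)
for p,yy in((B+54*bx,y),(B-54*bx,y+PI)): print(robot.inverse_kinematics([*p,10],[PI,0,yy]))
pick([546.5,-391.5],np.radians(96))
robot.reach([546,-100,300],[PI,0,np.radians(96)])
place(B+54*bx,y,8)
robot.reach([440,330,330],[PI,0,PI/2]); c=cam("wrist");cv2.imwrite("pics/w5.png",c["img"])
print(robot.get_time())
E
```

```text
[ 4.62056310e-01  4.92808901e-01  1.62542943e+00 -4.44089210e-16
  1.02335432e+00  2.17247898e+00]
[ 0.57266384  0.34149091  1.8353105   0.          0.96479124 -0.85850614]
down False [ 546.74019522 -391.70992491    1.37778807]
open 72.85985717006778 47.64185604017257
lift 72.69984133142609 [-0.37554893 -1.76691514 -1.47028261]
down False [533.71676804 353.6158829    8.36945417] 72.99905525916057
38.625
```

View pics/w5.png

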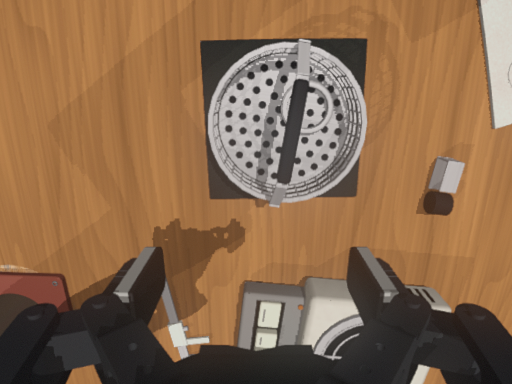

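The bangle is in the basket at (305,108), somewhat under the handle, and the basket hasn't moved. Next the cuff, after measuring it again from close by.

Run:
```python
from h import *
c=cam("wrist"); print("bangle rel",ray(c,[[305,108]],18)[0][:2]-B, "grip",ray(c,[[293,131]],126)[0][:2]-B)
robot.reach([440,-300,300],[PI,0,PI/2]); robot.reach([422,-402,170],[PI,0,PI/2])
c=cam("wrist"); o,r,a,w=cuff(c); print(o,r,a,w); cv2.imwrite("pics/w6.png",c["img"])
if abs(r-37)<2.5 and np.hypot(*(o-[422,-402]))<15:
    pick(o,np.radians(120)); robot.reach([440,-100,300],[PI,0,np.radians(120)])
    place(B-54*bx,np.radians(172),10)
    robot.reach([440,330,330],[PI,0,PI/2]); c=cam("wrist");cv2.imwrite("pics/w7.png",c["img"])
print(robot.get_time())
```

```text
bangle rel [29.22408298 19.49799   ] grip [0.90617631 1.35688455]
[ 421.71737671 -402.94085693] 37.505550384521484 -42.85456837486749 44.70588737819649
down False [ 421.90437267 -403.16750359    1.28234545]
open 73.61726954330456 47.1521467063576
lift 73.42764809046287 [-0.71780301  0.61292437 -0.53662806]
down False [426.72653188 368.64529311  10.30001398] 73.1972575603858
55.95
```

View pics/w7.png

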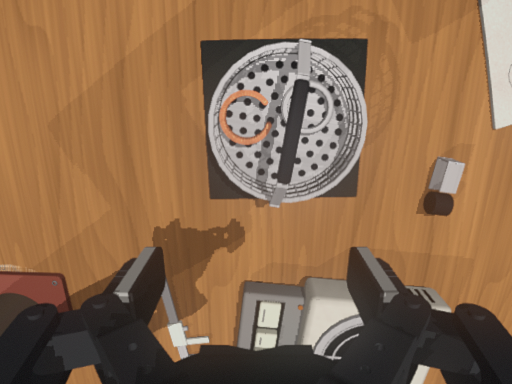

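Both pieces are in the basket, with the cuff at (245,118) and the bangle at (305,108). The stop key still looks latched. Now I return the basket to the outlet and check it.

Run:
```python
from h import *
yaw=np.radians(82)
robot.reach([480,361,230],[PI,0,yaw])
print(robot.movel([480,361,101],60,contact_N=8))
robot.grab(70); print(robot.get_opening(),robot.get_eef_pos())
robot.movel([480,361,270],60); print(robot.get_wrist_force(),robot.get_wrist_torque(),robot.get_opening())
robot.movel([616,-2.5,270],120)
robot.movel([616,-2.5,190],60)
print(robot.movel([616,-2.5,174],15,contact_N=4),robot.get_eef_pos(),robot.get_wrist_force())
robot.open_gripper()
robot.movel([616,-2.5,270],60)
robot.reach([560,0,330],[PI,0,PI/2]); c=cam("wrist");cv2.imwrite("pics/w8.png",c["img"])
c=cam("side");cv2.imwrite("pics/s8.png",c["img"])
print(robot.get_time())
```

```text
False
14.658660127552215 [480.17481573 361.05990583 101.22238906]
[ 0.02310923  0.63621022 -6.30155494] [-0.0185927   0.00039701 -0.03539519] 14.514356182748518
True [615.93904262  -2.54861046 180.20971736] [-0.12433389  0.95455418  6.45413375]
70.85
```

View pics/w8.png

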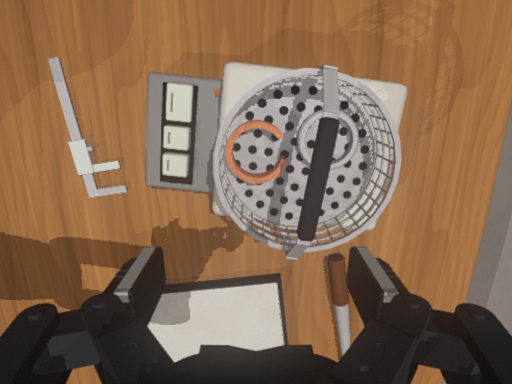

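The basket is seated as at the start, with both pieces inside and the tray empty. Gentle is at (177,138). Now I press it.

Run:
```python
from h import *
c=cam("wrist"); g=ray(c,[[177,138]],59)[0]; print(g)
robot.grab(20)
robot.reach([470,15,230],[PI,0,PI-.12])
press(457,(g[1]+15.4)/2)
robot.movel([440,20,260],150)
robot.reach([560,0,330],[PI,0,PI/2]); c=cam("wrist")
cv2.imwrite("pics/w9.png",cv2.resize(np.hstack([cv2.imread("pics/w8.png")[60:200,130:330],c["img"][60:200,130:330]]),(800,280)))
print(robot.get_time())
```

```text
[457.48108167  15.39573931  59.        ]
press True [456.93587559  15.40189746  48.4454323 ] [-2.23683825  0.34828433  6.93976015]
78.7167
```

View pics/w9.png

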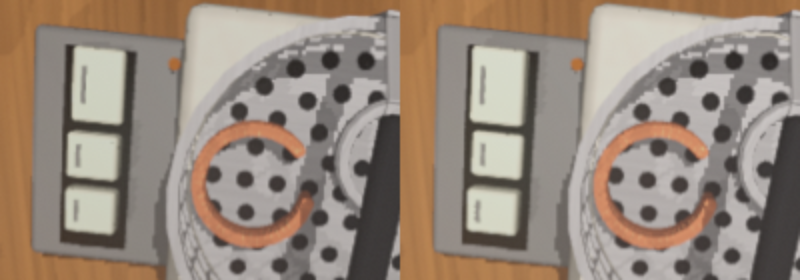

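After the press (right half), the stop key has shifted as if raised (about 485,83) and the gentle key as if lowered (about 497,153). The full-air key and the basket haven't moved. I'm handing in.

```bash
python3 -c "
from h import *
print(robot.job_done())"
```

```text
the job is handed in; nothing more can be done
None
```

I handed the job in at about 79 s: the stop key was pressed, the bangle and the cuff (the only two pieces in the tray) are in the basket, the basket is back on the outlet and the gentle-air key looks latched down; no verdict was returned.

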